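Hook the drain grate under the tray lip and clip it down

TASK

Put the white drain grate back into the grey caddy's pull-out tray, which is latched somewhere part-way out: hold the grate tilted, hook its blue tongue under the lip at the front of the tray, then swing it down and press gently until it clicks under the orange clip and lies flat on its ledges. Let go of it, do not force it, and leave everything else on the counter standing where it is.

Things in the scene. Friction and masses are not known exactly. Their poses are not given: they have to be found in the camera images.
- caddy: Grey plastic caddy housing fixed to the counter, 200 (x) x 160 (y) x 61 mm. Origin on the counter, mid-width, 85 mm behind its front end; x points from front to rear, z up. Its tray is latched at an UNKNOWN distance d between 0 and 45 mm out to the front (-x), not reported: see it, or feel for it, e.g. on the outside of the tray's front wall. It does not slide when pushed.
- seat_home (a point): Fixed on the caddy: where the tray's SEAT point would be if d were 0; the real one lies d further to -x. SEAT: inner face of the tray's front wall, mid-width, at the ledges the grate rests on (58 mm above the counter). Axes as caddy. From SEAT, mm: front wall x -5 to 0, z -50 to 18. Ledges at z 0: front x 0 to 32, sides 7 wide, rear 9 wide. Side walls' inner faces y +-63, top z 18.
- lip_home (a point): Fixed on the caddy: where the free lower edge of the tray's lip (x 12, z 14 mm from SEAT) would be if d were 0. The lip overhangs the front ledge from x 0 to 12, underside z 14, top z 18 (from SEAT). Below it cheeks fill the slot at |y| above 48 mm, so that only the grate's tongue fits in. Axes as caddy.
- rear_home (a point): Fixed on the caddy: where the top of the tray's rear wall, inner face (x 134, z 54 mm from SEAT) would be if d were 0. The wall is 8 mm thick and so high that the grate cannot enter level under the lip: it must be tilted, tongue down, by more than 20 degrees (about 32 is easy). Axes as caddy.
- clip_home (a point): Fixed on the caddy: where the tip of the orange clip in the rear wall (36 mm wide; x 126.5, z 8 mm from SEAT) would be if d were 0. Sprung to the front (2.5 N, 150 N/m), it gives 9 mm. It slopes back above its tip, 68 degrees from level, to z 25: the grate's far edge stops there. 5 to 15 N down near that edge pushes the clip back, and it springs over the grate. Axes as caddy.
- grate_handle (a point): Centre of the grip block of the white drain grate (loose, 180 to 290 g), 21 mm above its underside. Block 16 (x) x 44 (y) x 30 mm high, top 36 mm above the underside, in the middle of the grate. Grate 6 mm thick, 130 (x) x 120 (y); the 16 mm at -x are the blue tongue, 90 wide. z is its upward normal. Starts flat on the counter, tongue roughly towards the robot.
- tongue_edge (a point): Point on the grate: middle of the free edge of the blue tongue, on the underside (65 mm to -x of the handle). Axes as grate_handle.
- far_edge (a point): Point on the grate: middle of the opposite edge, on the underside (65 mm to +x of the handle).
- bottle_mid (a point): Aluminium bottle with black flip-top, 70 mm across, 207 mm high, standing; point 100 mm up its axis. Leave alone.
- egg_cup0_mid (a point): White ceramic egg cup, 52 mm across, 62 mm high; point half-way up its axis. Leave alone.
- egg_cup1_mid (a point): Second, equal egg cup; point half-way up its axis. Leave alone.
- fork_mid (a point): Bamboo fork lying flat, about 185 mm long (along its x), 6 mm thick. Leave alone.
- snack_box_mid (a point): Closed teal snack box, 116 x 166 x 54 mm; point at its centre. Leave alone.
- mug_mid (a point): Blue mug, 80 mm across, 90 mm high; point half-way up its axis. Leave alone.
Not all that is in view belongs to the job. What is meant by the part that bears grate_handle is not purple or yellow, and is the larger of those in its own colour.

How it is judged (in metres and radians):
On the way:
1. The grate's tongue is down in the tray at slot height, below the lip, while the grate is tilted by more than 14 degrees, its far edge up (x of tongue_edge in the frame of seat_home between -0.05 and 0.012 m and y of tongue_edge in the frame of seat_home between -0.012 and 0.012 m and z of tongue_edge in the frame of seat_home between -0.006 and 0.01 m and angle between grate_handle's own z axis and vertical above 0.25 rad and z of far_edge in the frame of seat_home above 0.025 m), for 0.1 s.
At the end, for the whole second after the job is handed in: The grate lies at rest, flat on the tray's ledges (tongue edge and far edge both within 4 mm of ledge height, tilt under 0.04 rad), inside the tray: it fits there only with its tongue under the lip and its far edge under the clip (x of tongue_edge in the frame of seat_home between -0.05 and 0.012 m and y of tongue_edge in the frame of seat_home between -0.012 and 0.012 m and z of tongue_edge in the frame of seat_home between -0.003 and 0.004 m and z of far_edge in the frame of seat_home between -0.003 and 0.004 m and angle between grate_handle's own z axis and vertical below 0.04 rad and linear speed of grate below 0.02 m/s); the robot touches nothing.
It fails at once if A bystander is shifted by more than 30 mm or knocked over (distance of any of bottle_mid, egg_cup0_mid, egg_cup1_mid, fork_mid, snack_box_mid, mug_mid from where it was at the start of the episode above 0.03 m).
It fails at once if The grate is forced against the caddy with more than 60 N (contact force between grate and caddy above 60 N).
It also fails if it takes over 58 s, if anything falls off the work surface, if the arm or the gripper's body presses on something with over 40 N, if the wrist force passes 120 N, or if a joint passes its speed limit or range.

ROBOT

A 6-joint arm with a two-finger parallel gripper is mounted at the origin on the work surface. World frame = base frame: x ahead of the robot, y to its left, z up, the work surface at z = 0. Lengths are in m, angles in degrees, forces in N, time in s.
With the tool pointing down it reaches from about 0.25 to 0.85 m from the base axis. Payload 12.5 kg.
Tool frame: the origin (TCP) lies on the centre line of the jaws, within the pads' length; the fingertips stand 22 mm ahead of it and the grasp point (between the pads) lies 3 mm ahead of it (bot.tip_extent is the distance from the TCP to the fingertips, in m); x points along the fingers, y is the direction in which the jaws open and shut, and the axes are right-handed (so a half turn about x gives the same grasp; the last joint's range is limited). The gripper opens to 93 mm and grips with 3 to 60 N. Pads are 15 mm wide; open, the fingers measure 128 mm over their backs; the gripper's body (75 mm by 188 mm) begins 65 mm behind the grasp point.
Start: joints at [62.876, 20.094, 94.641, -0, 65.266, -4.847], TCP at [0.208, 0.509, 0.241] pointing down, gripper open.
Joint ranges: [-157.81, 157.81], [-45, 120.19], [0.68, 151.7], [-89.99, 269.99], [4.06, 180], [-164.3, 164.3]. Speed limits (degrees/s): [127.2, 127.2, 159.86, 180, 180, 180].

INTERFACE

Orientations are given as [roll, pitch, yaw] about the fixed x, y, z axes, in that order (R = Rz(yaw) Ry(pitch) Rx(roll)).
In Python, from workcell import bot gives the robot as it stands.
- The arm moves only by the tool apply_moves, never from a script. Its argument "deltas" is a list of rows, each an object with "dp": the shift along the world's x, y, z in units of 30 mm (1.0 is 30 mm), a list of three; "rotation": the turn, a rotation vector about the world's x, y, z in units of 8 degrees (1.0 is 8 degrees), a list of three. A call has 1 to 20 rows; each row shifts and turns the commanded pose from where the row before left it; what a row does not reach is not made up. A row lasts 1/8 s, in which the tool goes at most 62.5 mm and 10.7 degrees, less where a joint would pass 70% of its speed; a pose out of reach is approached as far as the arm can. A call is refused whole if a number of a shift passes 1 or a number of a turn 1, either way. A call with a gripper value outside its range is refused whole. "jaw" is the opening, from 0 (shut) to 1 (fully open), set as the call begins (left out, the last holds). The fingers move at their own pace and stop on an object; "squeeze" is the grip in N (left out, the last holds). Time passes only in rows, so rows that do not move let the fingers close. It gives the time, the measured TCP pose, the force and the opening at its end, in the units of the state.
- bot.read_state(): the state, without advancing time (a new reading comes with each control period).
- bot.capture(name): name is "scene" or "top"; returns (picture, depth): 480x640x3 uint8, blue, green, red; 480x640 float32, m along the optical axis (not along the pixel's ray), 0 where there is no reading.
- bot.camera_params(name): a dict with "K" (3x3 intrinsics, pixels), "k1" (the pictures are not rectified: a ray, as slopes to the right and down, at radius r is drawn at 1 + k1 r^2 times it, then the intrinsics apply), "extrinsics" (4x4, takes a point from camera to world coordinates). Camera axes: x right, y up, looking along -z (the intrinsics and any distortion apply to the point x, -y, -z); pixel columns grow to the right and rows downward; lengths in m; the calibration is good to about 2 mm. A picture is of the moment at which its call begins. camera_params takes no time and is no camera call.
- bot.finish_job(): hands the job in, once; it reports no verdict.
The state is a dict: "clock": time; "q": joint angles; "joint_vel": joint speeds; "effort": joint torques, N m; "eef_pos": TCP position; "tool_rot": TCP orientation; "ft_force": force on the tool from outside, world axes, zero at the start; "wrist_torque": the same for the moment, N m; "opening": finger opening in m.
Only numpy, scipy, OpenCV 4.12 (cv2) and the standard library are available. Lean on these libraries where they do the work, as an engineer would, in place of code of your own. Each camera call takes 0.05 s, during which the arm holds its last target.

## Working session

There is one attempt and no reset: what is moved stays moved. The work goes in short steps, Python scripts to look and compute and a tool call to move; the robot and the scene stay as the last step left them, time stands still between calls to the robot, and variables do not carry over. Pictures are saved under pics/ and viewed, and the job is handed in when it is done.

Besides the shell and the picture viewer there is one more tool, called after "Request:" in YAML: its name, and indented under it one key for each argument. apply_moves: Moves the arm, as the interface text tells. Its arguments: {"type":"object","properties":{"deltas":{"type":"array"},"jaw":{"type":"number"},"squeeze":{"type":"number"}},"required":["deltas"]}

```bash
ls; mkdir -p pics
python3 - <<'E'
from workcell import bot
import cv2,numpy as np
print(bot.read_state())
for n in("scene","top"):
    p,d=bot.capture(n); cv2.imwrite(f"pics/{n}0.png",p); np.save(f"{n}0.npy",d)
    c=bot.camera_params(n); print(n,c)
E
```

```text
pics
{'clock': 0.0, 'q': array([ 6.28763890e+01,  2.01257298e+01,  9.46772150e+01, -1.20744645e-03,
        6.52650832e+01, -4.84718756e+00]), 'joint_vel': array([ 0.13622806,  0.02956643, -0.12042059,  0.02156882,  0.07254565,
       -0.03384023]), 'effort': array([ 1.00117099e-04, -4.97327828e+01, -2.85255504e+01,  6.99826959e-02,
        2.57197267e-02, -4.66333847e-05]), 'eef_pos': array([0.20832531, 0.5086727 , 0.24008635]), 'tool_rot': array([ -93.92411933,   89.93196307, -116.20003693]), 'ft_force': array([-0.1460831 ,  0.53814321,  0.33001288]), 'wrist_torque': array([ 0.01252443, -0.00712374, -0.03897648]), 'opening': 0.09289479495452074}
scene {'K': array([[512.11924952,   0.        , 315.26470378],
       [  0.        , 512.11924952, 247.66833014],
       [  0.        ,   0.        ,   1.        ]]), 'k1': 0.004961730833711708, 'extrinsics': array([[-0.31507613, -0.81691178,  0.48309645,  1.07346293],
       [ 0.94904609, -0.26786675,  0.1660088 ,  0.19012016],
       [-0.00620907,  0.51078621,  0.85968535,  1.12473805],
       [ 0.        ,  0.        ,  0.        ,  1.        ]])}
top {'K': array([[474.97745467,   0.        , 317.32954521],
       [  0.        , 474.97745467, 232.44789758],
       [  0.        ,   0.        ,   1.        ]]), 'k1': -0.006978897996252912, 'extrinsics': array([[ 4.65823411e-02,  9.76692282e-01, -2.09528688e-01,
         3.17487827e-01],
       [-9.98914146e-01,  4.53813749e-02, -1.05385133e-02,
        -2.00068124e-02],
       [-7.84184605e-04,  2.09792079e-01,  9.77745707e-01,
         1.08555405e+00],
       [ 0.00000000e+00,  0.00000000e+00,  0.00000000e+00,
         1.00000000e+00]])}
```

View pics/scene0.png

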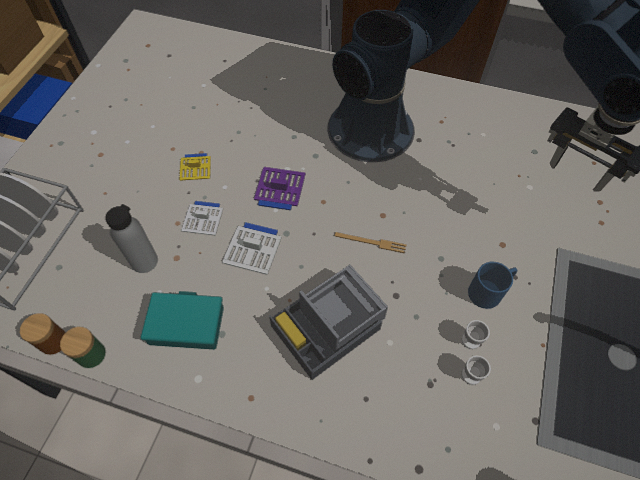

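View pics/top0.png

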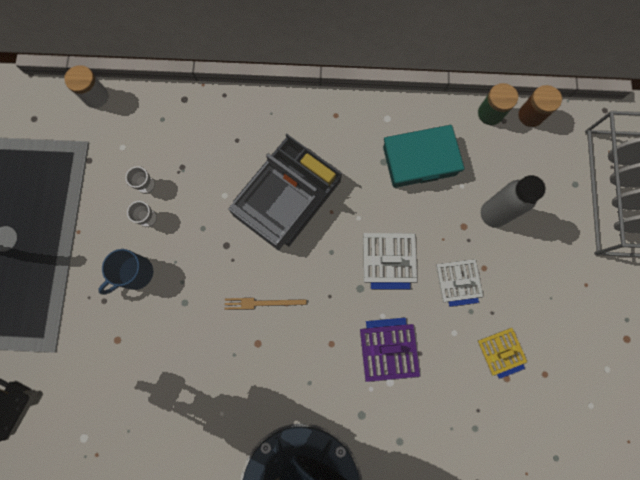

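Grate candidates, by top-view pixel (scene-view pixel in brackets):
- large white (390,262) [252,247]
- small white (460,282) [202,217]
- purple (390,350) [280,187]
- yellow (502,352) [195,167]

By the description it is the large white one. I'll check it in a close crop, along with the caddy.

Run:
```python
import cv2,numpy as np
p=cv2.imread("pics/top0.png"); s=cv2.imread("pics/scene0.png")
cv2.imwrite("pics/g.png",cv2.resize(p[222:312,350:490],None,fx=5.5,fy=5.5,interpolation=cv2.INTER_CUBIC))
c=p[130:250,220:350];cv2.imwrite("pics/c.png",cv2.convertScaleAbs(cv2.resize(c,None,fx=5,fy=5,interpolation=cv2.INTER_CUBIC),alpha=1.6))
c=s[260:380,262:392];cv2.imwrite("pics/cs.png",cv2.convertScaleAbs(cv2.resize(c,None,fx=5,fy=5,interpolation=cv2.INTER_CUBIC),alpha=1.6))
```

```text
(no output)
```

View pics/g.png

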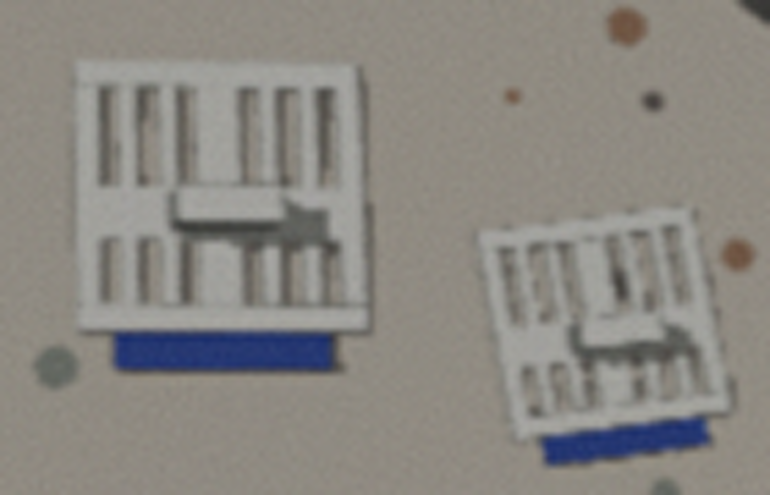

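View pics/c.png

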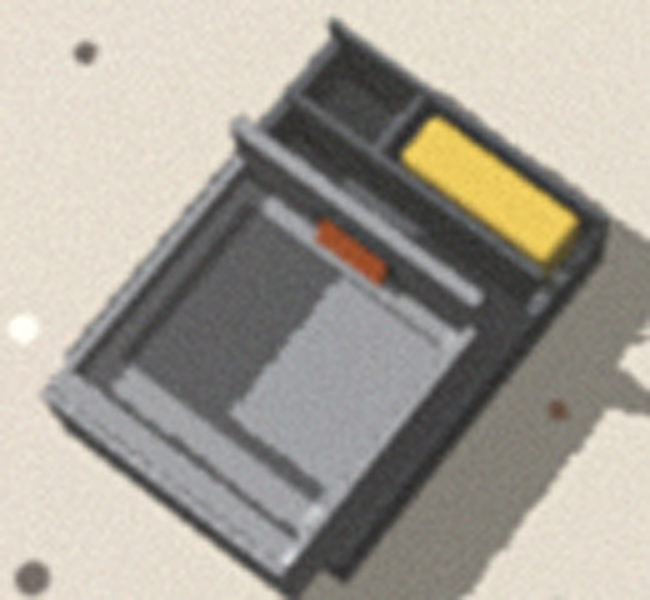

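View pics/cs.png

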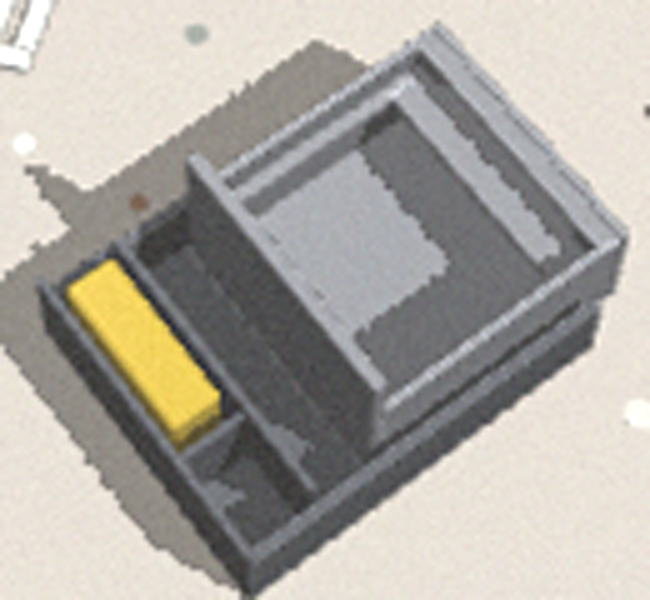

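```bash
cat > h.py <<'E'
import cv2,numpy as np
from workcell import bot
def prm(n):
    c=bot.camera_params(n); return c["K"],c["k1"],c["extrinsics"]
def rays(n,uv):
    K,k1,E=prm(n); uv=np.asarray(uv,float).reshape(-1,1,2)
    s=cv2.undistortPoints(uv,K,np.array([k1,0,0,0.])).reshape(-1,2)
    d=np.c_[s[:,0],-s[:,1],-np.ones(len(s))]
    return E[:3,3],d@E[:3,:3].T
def plane(n,uv,z):
    o,d=rays(n,uv); return o+d*((z-o[2])/d[:,2])[:,None]
def cloud(n,dep):
    v,u=np.mgrid[0:480,0:640]; o,d=rays(n,np.c_[u.ravel(),v.ravel()])
    P=o+d*dep.reshape(-1,1); P[dep.ravel()==0]=np.nan
    return P.reshape(480,640,3)
def proj(n,P):
    K,k1,E=prm(n); P=np.atleast_2d(P); c=(P-E[:3,3])@E[:3,:3]
    s=np.c_[c[:,0]/-c[:,2],-c[:,1]/-c[:,2]]; r=(s**2).sum(1); s=s*(1+k1*r)[:,None]
    return s*K[0,0]+K[:2,2]
E
python3 - <<'E'
from h import *
for n,(r0,r1,c0,c1) in (("top",(130,250,220,350)),("scene",(260,380,262,392))):
    d=np.load(n+"0.npy"); C=cloud(n,d)
    print(n,"counter z",np.nanmedian(C[230:300,200:240,2] if n=="top" else C[270:300,380:440,2]))
    S=C[r0:r1,c0:c1]; z=S[...,2]
    h,e=np.histogram(z[np.isfinite(z)],np.arange(0,.13,.004)); print(h)
    for lo,hi in((.071,.081),(.105,.118)):
        m=(z>lo)&(z<hi); 
        k=cv2.connectedComponentsWithStats(m.astype(np.uint8))
        i=1+np.argmax(k[2][1:,4]); m=k[1]==i
        r=cv2.minAreaRect(S[m][:,:2].astype(np.float32)*1000); print(lo,m.sum(),r,cv2.boxPoints(r).round(1).tolist(),np.median(S[m][:,2]))
        cv2.imwrite(f"pics/m_{n}_{int(lo*1000)}.png",cv2.resize(m.astype(np.uint8)*255,None,fx=4,fy=4))
E
```

```text
top counter z 0.0003418249857110034
[4666  662 1205  751  109  117  119   95  101   94  163  379  188  253
  978  611  112  104  366  443   46   27   31   24   30   27   31  124
  105    4    0    0]
0.071 789 ((598.5579833984375, 94.68336486816406), (137.430419921875, 143.06573486328125), 55.284637451171875) [[500.6000061035156, 78.9000015258789], [618.2000122070312, -2.5], [696.5, 110.4000015258789], [578.9000244140625, 191.89999389648438]] 0.07613241334853482
0.105 256 ((657.025634765625, 53.0305061340332), (134.57907104492188, 9.14090347290039), 55.37461471557617) [[615.0, 0.30000001192092896], [622.5999755859375, -4.900000095367432], [699.0, 105.80000305175781], [691.5, 111.0]] 0.1116458295704767
scene counter z -0.0013561408166564703
[2670  920 1165  344  132  135  152  145  157  157  279  332  169  482
  918  344   98  146  466  184   32   28   30   24   32   31   45  156
   45    1    0    0]
0.071 716 ((598.6411743164062, 91.76737976074219), (137.9178466796875, 148.719482421875), 54.917537689208984) [[498.20001220703125, 78.0999984741211], [619.9000244140625, -7.400000095367432], [699.0999755859375, 105.5], [577.4000244140625, 190.89999389648438]] 0.07461442257932949
0.105 240 ((656.5732421875, 53.08399200439453), (133.58941650390625, 8.820259094238281), 55.05629348754883) [[614.7000122070312, 0.8999999761581421], [621.9000244140625, -4.199999809265137], [698.4000244140625, 105.30000305175781], [691.2000122070312, 110.4000015258789]] 0.11025405481991013
```

Run:
```python
from h import *
from scipy.spatial.transform import Rotation as Ro
q=bot.read_state(); R=Ro.from_euler('xyz',q['tool_rot'],degrees=True).as_matrix(); print("toolR\n",R.round(3))
for n,c0 in(("top",(390,262)),("scene",(252,247))):
    p=cv2.imread(f"pics/{n}0.png"); u,v=c0; 
    hsv=cv2.cvtColor(p,cv2.COLOR_BGR2HSV)
    roi=np.zeros(p.shape[:2],np.uint8); roi[v-42:v+42,u-40:u+40]=1
    blue=((hsv[...,0]>100)&(hsv[...,0]<130)&(hsv[...,1]>110)).astype(np.uint8)*roi
    cs,_=cv2.findContours(blue,0,1); c=max(cs,key=cv2.contourArea)
    P=plane(n,c.reshape(-1,2),.006)[:,:2]*1000; r=cv2.minAreaRect(P.astype(np.float32)); print(n,"blue",r)
    C=cloud(n,np.load(n+"0.npy")); z=C[...,2]
    m=(z>.029)&(z<.045)&(roi>0); Q=C[m]; r=cv2.minAreaRect((Q[:,:2]*1000).astype(np.float32)); print("block",m.sum(),Q.mean(0),np.median(Q[:,2]),r)
    g=cv2.cvtColor(p,cv2.COLOR_BGR2GRAY); print(np.median(g[v-38:v+38,u-38:u+38]))
    w=((hsv[...,1]<28)&(g>150)).astype(np.uint8)*roi
    cv2.imwrite(f"pics/w_{n}.png",cv2.resize(np.hstack([w[v-42:v+42,u-42:u+42]*255,blue[v-42:v+42,u-42:u+42]*255]),None,fx=4,fy=4))
    print(hsv[v-20,u-20],g[v-20,u-20],p[v+5,u+38])
```

```text
toolR
 [[-0.     0.379  0.925]
 [-0.001  0.925 -0.379]
 [-1.    -0.001 -0.   ]]
top blue ((433.4405822753906, -179.0048828125), (11.342399597167969, 86.60102081298828), 2.6512808799743652)
block 155 [ 0.49039409 -0.17666876  0.03587097] 0.036027524169051306 ((490.8203125, -177.0971221923828), (16.43659210205078, 43.27064514160156), 2.1437227725982666)
139.0
[ 22  21 136] 133 [129 139 143]
scene blue ((433.4256286621094, -180.5207977294922), (14.603317260742188, 88.2269287109375), 2.4201083183288574)
block 109 [ 0.49090795 -0.17778005  0.03467795] 0.03474856819749128 ((490.6339416503906, -177.888427734375), (19.64382553100586, 43.631629943847656), 9.05600357055664)
143.0
[ 22  19 147] 144 [136 141 145]
```

Request:
apply_moves:
  deltas:
    - {"dp":[0.47,-1,-0.1],"rotation":[0,0,-0.408]}
    - {"dp":[0.47,-1,-0.1],"rotation":[0,0,-0.408]}
    - {"dp":[0.47,-1,-0.1],"rotation":[0,0,-0.408]}
    - {"dp":[0.47,-1,-0.1],"rotation":[0,0,-0.408]}
    - {"dp":[0.47,-1,-0.1],"rotation":[0,0,-0.408]}
    - {"dp":[0.47,-1,-0.1],"rotation":[0,0,-0.408]}
    - {"dp":[0.47,-1,-0.1],"rotation":[0,0,-0.408]}
    - {"dp":[0.47,-1,-0.1],"rotation":[0,0,-0.408]}
    - {"dp":[0.47,-1,-0.1],"rotation":[0,0,-0.408]}
    - {"dp":[0.47,-1,-0.1],"rotation":[0,0,-0.408]}
    - {"dp":[0.47,-1,-0.1],"rotation":[0,0,-0.408]}
    - {"dp":[0.47,-1,-0.1],"rotation":[0,0,-0.408]}
    - {"dp":[0.47,-1,-0.1],"rotation":[0,0,-0.408]}
    - {"dp":[0.47,-1,-0.1],"rotation":[0,0,-0.408]}
    - {"dp":[0.47,-1,-0.1],"rotation":[0,0,-0.408]}
    - {"dp":[0.47,-1,-0.1],"rotation":[0,0,-0.408]}
    - {"dp":[0.47,-1,-0.1],"rotation":[0,0,-0.408]}
    - {"dp":[0.47,-1,-0.1],"rotation":[0,0,-0.408]}
    - {"dp":[0.47,-1,-0.1],"rotation":[0,0,-0.408]}
    - {"dp":[0.47,-1,-0.1],"rotation":[0,0,-0.408]}
  jaw: 0.45

```text
clock: 2.6
eef_pos: [0.4907, -0.0921, 0.1803]
tool_rot: [-111.2, 90.0, 161.2]
ft_force: [-0.0, 0.5, 0.5]
opening: 0.0421
```

Request:
apply_moves:
  deltas:
    - {"dp":[0,-0.95,0]}
    - {"dp":[0,-0.95,0]}
    - {"dp":[0,-0.94,-0.5]}
    - {"dp":[0,0,-0.8]}
    - {"dp":[0,0,-0.8]}
    - {"dp":[0,0,-0.8]}
    - {"dp":[0,0,-0.7]}
    - {"dp":[0,0,-0.5]}
    - {"dp":[0,0,-0.5]}
    - {"dp":[0,0,-0.34]}
    - {"dp":[0,0,0]}

```text
invalid input
```

Run:
```python
from h import *
s=bot.read_state();print(s['eef_pos'],s['ft_force'])
p,d=bot.capture("scene"); cv2.imwrite("pics/s1.png",cv2.resize(p[180:300,180:330],None,fx=5,fy=5))
```

```text
[ 0.49068304 -0.092083    0.18030956] [-0.01901011  0.53788255  0.49260856]
```

View pics/s1.png

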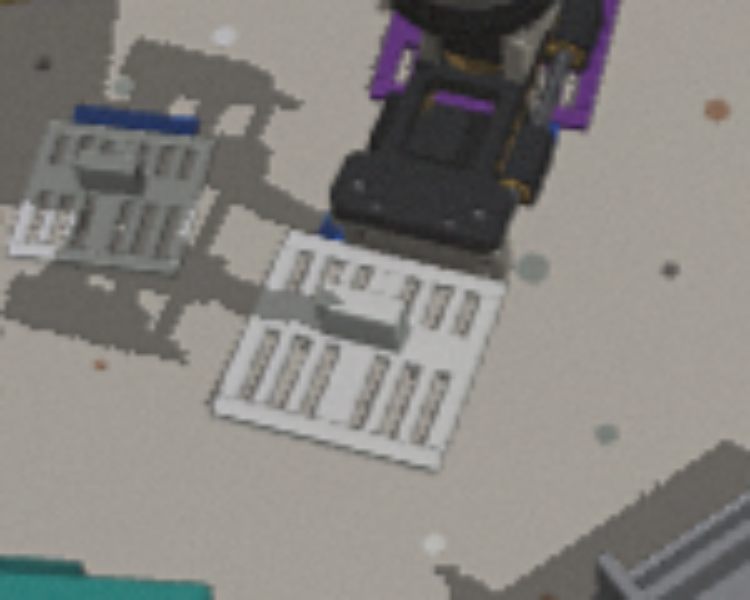

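The call was refused because the rows need a rotation field. The crop shows the gripper still short of the large white grate (block around (362,318) in the crop), so I'll resend with rotations.

Request:
apply_moves:
  deltas:
    - {"dp":[0,-0.95,0],"rotation":[0,0,0]}
    - {"dp":[0,-0.95,0],"rotation":[0,0,0]}
    - {"dp":[0,-0.94,-0.5],"rotation":[0,0,0]}
    - {"dp":[0,0,-0.8],"rotation":[0,0,0]}
    - {"dp":[0,0,-0.8],"rotation":[0,0,0]}
    - {"dp":[0,0,-0.8],"rotation":[0,0,0]}
    - {"dp":[0,0,-0.7],"rotation":[0,0,0]}
    - {"dp":[0,0,-0.5],"rotation":[0,0,0]}
    - {"dp":[0,0,-0.5],"rotation":[0,0,0]}
    - {"dp":[0,0,-0.34],"rotation":[0,0,0]}
    - {"dp":[0,0,0],"rotation":[0,0,0]}

```text
clock: 4.03
eef_pos: [0.4902, -0.1761, 0.0319]
tool_rot: [-117.0, 89.9, 155.5]
ft_force: [0.6, -0.3, 0.5]
opening: 0.0422
```

Run:
```python
from h import *
s=bot.read_state();print(s['eef_pos'],s['ft_force'])
p,d=bot.capture("scene"); cv2.imwrite("pics/s2.png",cv2.resize(p[180:300,180:330],None,fx=5,fy=5))
```

```text
[ 0.49021767 -0.17612339  0.0319191 ] [ 0.64063674 -0.25510571  0.51876123]
```

View pics/s2.png

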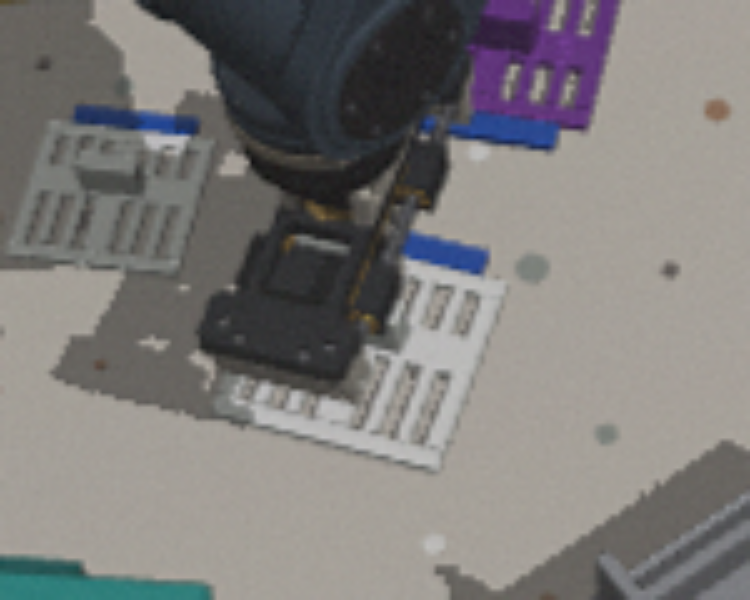

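Request:
apply_moves:
  deltas:
    - {"dp":[0,0,0],"rotation":[0,0,0]}
    - {"dp":[0,0,0],"rotation":[0,0,0]}
    - {"dp":[0,0,0],"rotation":[0,0,0]}
    - {"dp":[0,0,0],"rotation":[0,0,0]}
    - {"dp":[0,0,0],"rotation":[0,0,0]}
    - {"dp":[0,0,0],"rotation":[0,0,0]}
  jaw: 0
  squeeze: 45

```text
clock: 4.82
eef_pos: [0.4906, -0.1763, 0.0327]
tool_rot: [62.1, 90.0, -25.5]
ft_force: [-0.3, -0.3, 4.7]
opening: 0.016
```

Request:
apply_moves:
  deltas:
    - {"dp":[0,0,0.3],"rotation":[0,0,0]}
    - {"dp":[0,0,0.8],"rotation":[0,0,0]}
    - {"dp":[0,0,1],"rotation":[0,0,0]}
    - {"dp":[0,0,1],"rotation":[0,0,0]}
    - {"dp":[0,0,1],"rotation":[0,0,0]}
    - {"dp":[0,0,1],"rotation":[0,0,0]}
    - {"dp":[0,0,1],"rotation":[0,0,0]}
    - {"dp":[0,0,1],"rotation":[0,0,0]}
    - {"dp":[0,0,0],"rotation":[0,0,0]}
    - {"dp":[0,0,0],"rotation":[0,0,0]}

```text
clock: 6.08
eef_pos: [0.4898, -0.176, 0.2442]
tool_rot: [-117.2, 89.9, 155.2]
ft_force: [-0.1, -0.3, -2.5]
opening: 0.016
```

Run:
```python
from h import *
s=bot.read_state();print(s['eef_pos'],s['tool_rot'],s['ft_force'],s['q'])
for n in ("scene","top"):
    p,d=bot.capture(n); cv2.imwrite(f"pics/{n}3.png",p); np.save(n+"3.npy",d)
```

```text
[ 0.48984543 -0.17597721  0.24419061] [-117.24117079   89.89731608  155.2029908 ] [-0.08797621 -0.28552685 -2.50077432] [-2.48862837e+01  1.68564153e+01  9.86591696e+01 -1.77134878e-04
  6.45870989e+01 -2.73303691e+01]
```

View pics/scene3.png

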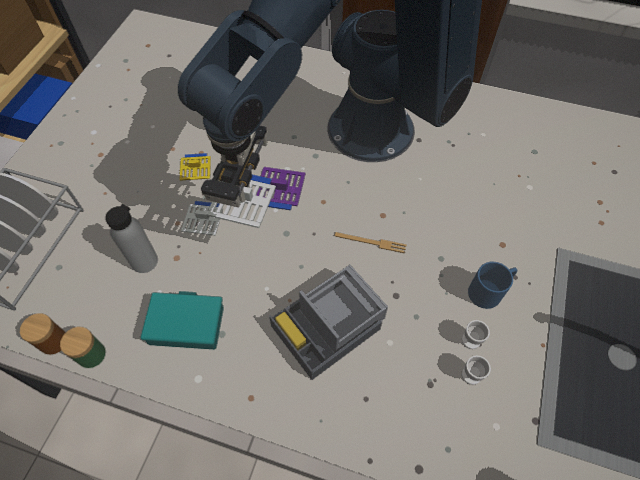

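Request:
apply_moves:
  deltas:
    - {"dp":[0.333,0.923,0],"rotation":[0,0,-0.4655]}
    - {"dp":[0.333,0.923,0],"rotation":[0,0,-0.4655]}
    - {"dp":[0.333,0.923,0],"rotation":[0,0,-0.4655]}
    - {"dp":[0.333,0.923,0],"rotation":[0,0,-0.4655]}
    - {"dp":[0.333,0.923,0],"rotation":[0,0,-0.4655]}
    - {"dp":[0.333,0.923,0],"rotation":[0,0,-0.4655]}
    - {"dp":[0.333,0.923,0],"rotation":[0,0,-0.4655]}
    - {"dp":[0.333,0.923,0],"rotation":[0,0,-0.4655]}
    - {"dp":[0.333,0.923,0],"rotation":[0,0,-0.4655]}
    - {"dp":[0.333,0.923,0],"rotation":[0,0,-0.4655]}
    - {"dp":[0,0,0],"rotation":[-0.457,-0.657,0]}
    - {"dp":[0,0,0],"rotation":[-0.457,-0.657,0]}
    - {"dp":[0,0,0],"rotation":[-0.457,-0.657,0]}
    - {"dp":[0,0,0],"rotation":[-0.457,-0.657,0]}
    - {"dp":[0,0,0],"rotation":[-0.457,-0.657,0]}
    - {"dp":[0,0,-0.6],"rotation":[0,0,0]}
    - {"dp":[0,0,-0.6],"rotation":[0,0,0]}
    - {"dp":[0,0,-0.6],"rotation":[0,0,0]}
    - {"dp":[0,0,0],"rotation":[0,0,0]}
    - {"dp":[0,0,0],"rotation":[0,0,0]}

```text
clock: 8.68
eef_pos: [0.5906, 0.1004, 0.1913]
tool_rot: [89.9, 58.1, -34.9]
ft_force: [0.4, -0.2, -2.5]
opening: 0.016
```

```bash
cat >> h.py <<'E'
from scipy.spatial.transform import Rotation as Ro
SEAT=np.array([.5433,.1319,.058]); PSI=-34.8; OFF=np.array([.065,.001,.0325])
def est(S=None):
    """grate pose in tray frame from robot state: tongue edge, far edge (mm), tilt, yaw err, roll"""
    s=bot.read_state(); T=Ro.from_euler('xyz',s['tool_rot'],degrees=True).as_matrix()
    G=np.c_[T[:,1],np.cross(-T[:,0],T[:,1]),-T[:,0]]
    W=Ro.from_euler('z',PSI,degrees=True).as_matrix()
    t=s['eef_pos']-G@OFF; L=lambda p:((p-SEAT)@W*1000).round(1)
    Gl=W.T@G
    print("t",round(s['clock'],2),"TCP",s['eef_pos'].round(4),"tongue",L(t),"far",L(t+G[:,0]*.13),"Xg",np.degrees(np.arctan2(Gl[2,0],Gl[0,0])).round(2),"yaw",np.degrees(Gl[1,0]).round(2),"roll",np.degrees(Gl[2,1]).round(2),"F local",(s['ft_force']@W).round(1),"tq",(s['wrist_torque']@W).round(2),"op",round(s['opening'],4))
    return t,G,W
E
python3 - <<'E'
from h import *
t,G,W=est()
for n in ("scene","top"):
    p,d=bot.capture(n); np.save(n+"4.npy",d)
    for k in((0,0,0),(130,0,0),(0,45,0),(0,-45,0),(130,60,0),(130,-60,0)):
        u=proj(n,t+G@(np.array(k)/1000.))[0]; cv2.circle(p,tuple(int(x) for x in u.round()),1,(0,0,255),-1)
    q=(262,220) if n=="scene" else (205,120)
    cv2.imwrite(f"pics/{n}4.png",cv2.resize(p[q[1]:q[1]+150,q[0]-30:q[0]+150],None,fx=4,fy=4,interpolation=cv2.INTER_CUBIC))
E
```

```text
t 8.68 TCP [0.5906 0.1004 0.1913] tongue [18.9  0.1 71.3] far [1.292e+02 1.000e-01 1.401e+02] Xg 31.95 yaw -0.01 roll -0.03 F local [ 0.4  0.1 -2.5] tq [-0.07  0.53 -0.02] op 0.016
```

View pics/scene4.png

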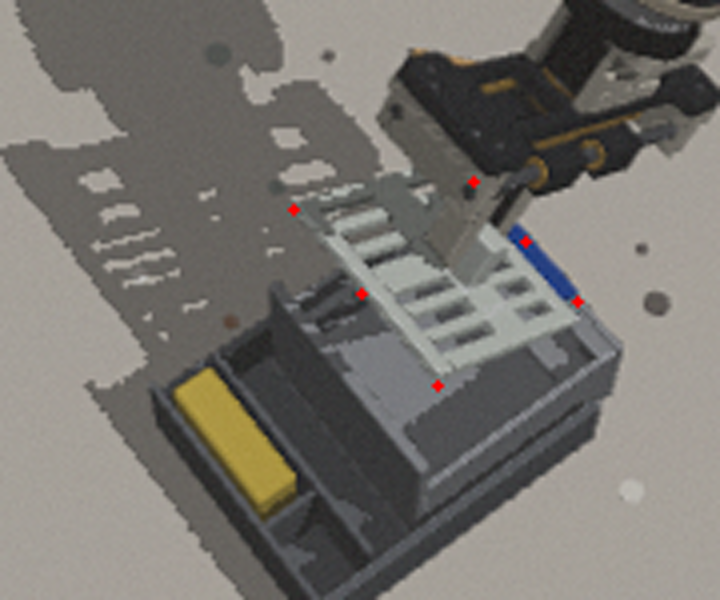

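View pics/top4.png

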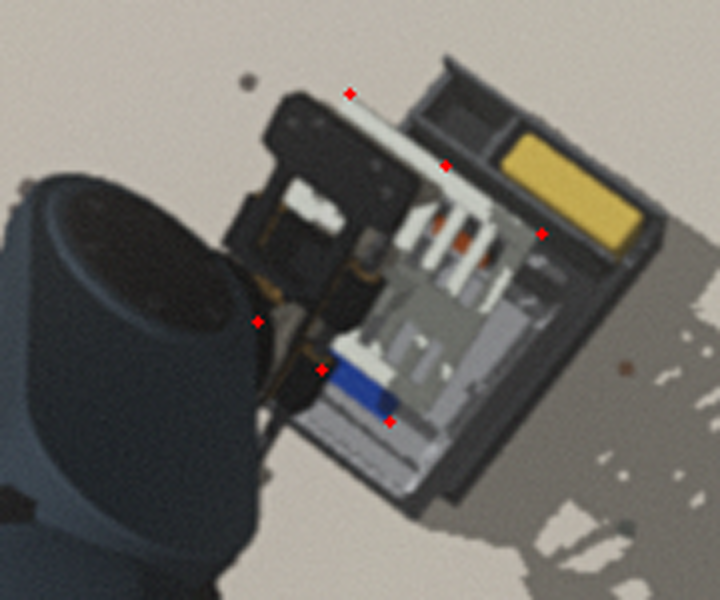

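Run:
```python
from h import *
t,G,W=est()
for n in ("scene","top"):
    C=cloud(n,np.load(n+"4.npy")).reshape(-1,3)
    L=(C-t)@G*1000
    m=(L[:,2]>0)&(L[:,2]<11)&(abs(L[:,1])<80)&(L[:,0]>-15)&(L[:,0]<150)
    Q=L[m]; print(n,m.sum(),"z med",np.median(Q[:,2]))
    for a,b in((1,14),(20,50),(80,125)):
        k=(Q[:,0]>a)&(Q[:,0]<b); y=np.sort(Q[k,1]); print(a,b,k.sum(),"y",y[:4].round(1),y[-4:].round(1),"z",np.median(Q[k,2]).round(1))
    x=np.sort(Q[abs(Q[:,1])<58,0]); print("x",x[:5].round(1),x[-5:].round(1))
    # tray side walls/rear wall in tray frame
    T=(C-SEAT)@W*1000
    k=(abs(T[:,2]-18)<3)&(T[:,0]>35)&(T[:,0]<125)&(abs(T[:,1])>55)&(abs(T[:,1])<85)
    y=T[k,1]; print("walls +y",np.percentile(y[y>0],[3,97]) if (y>0).any() else None,"-y",np.percentile(y[y<0],[3,97]) if (y<0).any() else None)
    T=(cloud(n,np.load(n+"0.npy")).reshape(-1,3)-SEAT)@W*1000
    for h in(18,):
      k=(abs(T[:,2]-h)<3)&(T[:,0]>35)&(T[:,0]<125)&(abs(T[:,1])>55)&(abs(T[:,1])<85)
      y=T[k,1]; print("0:walls +y",np.percentile(y[y>0],[3,97]),"-y",np.percentile(y[y<0],[3,97]))
    k=(abs(T[:,2]-54)<3)&(T[:,0]>125)&(T[:,0]<150); print("rear",np.percentile(T[k,1],[1,99]),np.percentile(T[k,0],[3,97]))
    k=(abs(T[:,2]-18)<3)&(T[:,0]>-12)&(T[:,0]<20); print("front",np.percentile(T[k,1],[1,99]),np.percentile(T[k,0],[3,97]))
```

```text
t 8.78 TCP [0.5907 0.1006 0.1919] tongue [18.9  0.4 71.9] far [129.1   0.3 140.8] Xg 32.01 yaw -0.03 roll 0.02 F local [-0.1  0.2 -2.7] tq [-0.13  0.53 -0.01] op 0.0154
scene 1476 z med 4.205013674656133
1 14 80 y [-5.9 -5.3 -4.5 -3.7] [42.1 42.2 42.5 43.3] z 4.5
20 50 193 y [-61.2 -61.  -60.6 -60.6] [57.6 57.6 57.9 58.8] z 3.7
80 125 593 y [-63.  -62.1 -62.  -61.9] [57.9 57.9 57.9 58. ] z 4.3
x [-3.6 -3.  -2.2 -1.8 -1. ] [131.2 131.3 131.7 132.  132.2]
walls +y [61.93903797 66.89594153] -y [-68.98575351 -62.83118073]
0:walls +y [61.79906523 66.94771187] -y [-68.75094288 -63.41022408]
rear [-66.39332706  65.3913718 ] [134.60069106 142.06575547]
front [-67.8195728   66.28916443] [-3.98153492 12.97425026]
top 1449 z med 5.44560406666362
1 14 107 y [-45.2 -45.1 -45.  -44.5] [-9.  -8.6 -8.4 -8.1] z 5.6
20 50 259 y [-60.4 -60.2 -60.1 -59.9] [-3.4 -2.8 -1.3  0.5] z 5.4
80 125 451 y [-60.9 -60.5 -60.3 -60.2] [55.5 56.1 57.9 59.2] z 5.4
x [0.6 1.  1.  1.2 1.3] [130.7 130.9 131.1 131.4 131.7]
walls +y [64.06456968 64.06456968] -y [-67.3534724  -62.64544251]
0:walls +y [63.31165826 68.9692371 ] -y [-67.28630693 -62.32948757]
rear [-65.62030332  66.24815029] [134.1262301  142.14903132]
front [-66.44803412 520.52401964] [-4.24440477 13.583955  ]
```

Request:
apply_moves:
  deltas:
    - {"dp":[0.013,0.019,-0.5],"rotation":[0,0,0]}
    - {"dp":[0,0,-0.5],"rotation":[0,0,0]}
    - {"dp":[0,0,-0.5],"rotation":[0,0,0]}
    - {"dp":[0,0,-0.3],"rotation":[0,0,0]}
    - {"dp":[0,0,-0.2],"rotation":[0,0,0]}
    - {"dp":[0,0,-0.1],"rotation":[0,0,0]}
    - {"dp":[0,0,-0.1],"rotation":[0,0,0]}
    - {"dp":[0,0,0],"rotation":[0,0,0]}

```text
clock: 9.78
eef_pos: [0.5908, 0.1012, 0.1255]
tool_rot: [90.0, 58.0, -34.8]
ft_force: [-1.2, 0.1, -2.6]
opening: 0.0157
```

Run:
```python
from h import *
est()
```

```text
t 9.78 TCP [0.5908 0.1012 0.1255] tongue [18.6  0.9  5.5] far [128.8   0.9  74.4] Xg 32.02 yaw 0.0 roll -0.01 F local [-1.  -0.6 -2.6] tq [-0.14  0.53  0.03] op 0.0157
```

Request:
apply_moves:
  deltas:
    - {"dp":[0,0,-0.07],"rotation":[0,0,0]}
    - {"dp":[0,0,-0.05],"rotation":[0,0,0]}
    - {"dp":[0,0,0],"rotation":[0,0,0]}
    - {"dp":[-0.11,0.076,0],"rotation":[0,0,0]}
    - {"dp":[-0.11,0.076,0],"rotation":[0,0,0]}
    - {"dp":[0,0,0],"rotation":[0,0,0]}

```text
clock: 10.52
eef_pos: [0.5839, 0.106, 0.1219]
tool_rot: [90.0, 58.0, -34.8]
ft_force: [-0.5, 0.0, -2.5]
opening: 0.0154
```

Run:
```python
from h import *
est()
```

```text
t 10.53 TCP [0.5839 0.106  0.1219] tongue [10.2  0.9  1.9] far [120.4   1.   70.8] Xg 32.01 yaw 0.03 roll -0.02 F local [-0.4 -0.3 -2.5] tq [-0.13  0.6  -0.03] op 0.0154
```

Request:
apply_moves:
  deltas:
    - {"dp":[-0.055,0.038,0],"rotation":[0,0,0]}
    - {"dp":[-0.055,0.038,0],"rotation":[0,0,0]}
    - {"dp":[0,0,0],"rotation":[0,0,0]}

```text
clock: 10.9
eef_pos: [0.5808, 0.1081, 0.1218]
tool_rot: [90.0, 58.0, -34.8]
ft_force: [-0.9, 1.5, -2.3]
opening: 0.0156
```

Run:
```python
from h import *
est()
p,d=bot.capture("scene"); cv2.imwrite("pics/s5.png",cv2.resize(p[230:390,240:420],None,fx=4,fy=4,interpolation=cv2.INTER_CUBIC))
```

```text
t 10.9 TCP [0.5808 0.1081 0.1218] tongue [6.5 0.8 1.8] far [116.7   0.9  70.7] Xg 32.01 yaw 0.01 roll -0.02 F local [-1.6  0.8 -2.3] tq [-0.17  0.58 -0.01] op 0.0156
```

View pics/s5.png

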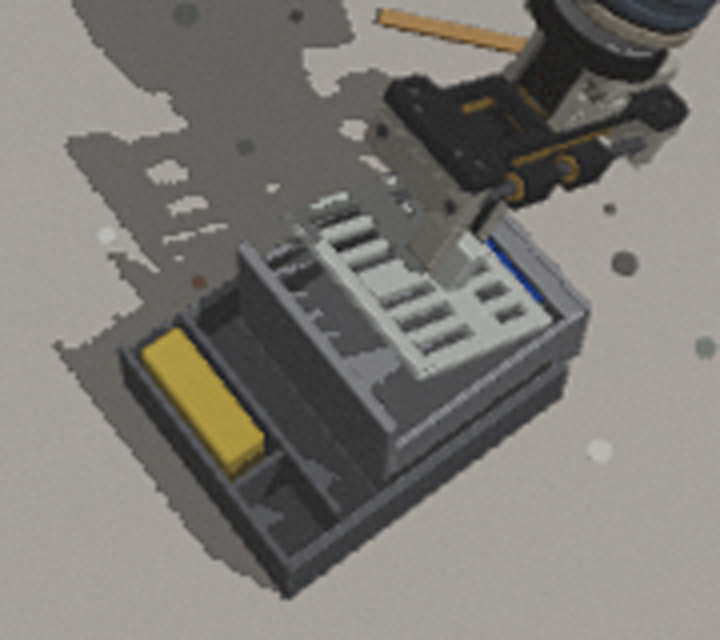

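Request:
apply_moves:
  deltas:
    - {"dp":[0.0925,-0.0643,-0.098],"rotation":[0.285,0.41,0]}
    - {"dp":[0.0925,-0.0643,-0.098],"rotation":[0.285,0.41,0]}
    - {"dp":[0,0,0],"rotation":[0,0,0]}
    - {"dp":[0.087,-0.0605,-0.116],"rotation":[0.285,0.41,0]}
    - {"dp":[0.087,-0.0605,-0.116],"rotation":[0.285,0.41,0]}
    - {"dp":[0,0,0],"rotation":[0,0,0]}
    - {"dp":[0,0,0],"rotation":[0,0,0]}

```text
clock: 11.82
eef_pos: [0.5911, 0.1006, 0.1088]
tool_rot: [89.7, 73.9, -35.1]
ft_force: [-0.1, -0.5, -2.6]
opening: 0.016
```

Run:
```python
from h import *
est()
```

```text
t 11.82 TCP [0.5911 0.1006 0.1088] tongue [3.7 0.5 1.5] far [128.6   0.5  37.6] Xg 16.13 yaw 0.02 roll -0.08 F local [ 0.2 -0.5 -2.6] tq [-0.12  0.33 -0.01] op 0.016
```

Request:
apply_moves:
  deltas:
    - {"dp":[0.0766,-0.0533,-0.129],"rotation":[0.285,0.41,0]}
    - {"dp":[0,0,0],"rotation":[0,0,0]}
    - {"dp":[0.063,-0.0438,-0.101],"rotation":[0.214,0.308,0]}
    - {"dp":[0,0,0],"rotation":[0,0,0]}
    - {"dp":[0,0,0],"rotation":[0,0,0]}

```text
clock: 12.45
eef_pos: [0.5954, 0.0978, 0.102]
tool_rot: [89.7, 80.9, -35.1]
ft_force: [-0.2, 0.1, -2.3]
opening: 0.0163
```

Run:
```python
from h import *
est()
```

```text
t 12.45 TCP [0.5954 0.0978 0.102 ] tongue [3.3 0.7 1.6] far [131.6   0.7  22.3] Xg 9.14 yaw 0.01 roll -0.05 F local [-0.2 -0.  -2.3] tq [-0.16  0.26  0.06] op 0.0163
```

Request:
apply_moves:
  deltas:
    - {"dp":[0.029,-0.0202,-0.0525],"rotation":[0.107,0.154,0]}
    - {"dp":[0,0,0],"rotation":[0,0,0]}
    - {"dp":[0.029,-0.0202,-0.0525],"rotation":[0.107,0.154,0]}
    - {"dp":[0,0,0],"rotation":[0,0,0]}

```text
clock: 12.95
eef_pos: [0.5978, 0.0963, 0.099]
tool_rot: [90.0, 84.0, -34.8]
ft_force: [-1.7, 2.8, 0.0]
opening: 0.0156
```

Run:
```python
from h import *
est()
```

```text
t 12.95 TCP [0.5978 0.0963 0.099 ] tongue [3.8 0.9 1.8] far [133.1   0.9  15.5] Xg 6.02 yaw -0.02 roll 0.0 F local [-3.   1.4  0. ] tq [0.01 0.44 0.05] op 0.0156
```

Request:
apply_moves:
  deltas:
    - {"dp":[0.0186,-0.0129,-0.061],"rotation":[0.107,0.154,0]}
    - {"dp":[0,0,0],"rotation":[0,0,0]}

```text
clock: 13.2
eef_pos: [0.5983, 0.0959, 0.097]
tool_rot: [89.9, 85.5, -34.9]
ft_force: [-2.2, 3.3, 1.1]
opening: 0.0155
```

Run:
```python
from h import *
est()
```

```text
t 13.2 TCP [0.5983 0.0959 0.097 ] tongue [3.4 0.8 1.5] far [133.    0.8  11.7] Xg 4.5 yaw -0.01 roll -0.01 F local [-3.7  1.5  1.1] tq [0.03 0.46 0.03] op 0.0155
```

Request:
apply_moves:
  deltas:
    - {"dp":[0.0186,-0.0129,-0.061],"rotation":[0.107,0.154,0]}
    - {"dp":[0,0,0],"rotation":[0,0,0]}

```text
clock: 13.45
eef_pos: [0.5988, 0.0955, 0.0951]
tool_rot: [89.8, 87.0, -35.0]
ft_force: [-2.3, 2.2, 0.6]
opening: 0.0158
```

Run:
```python
from h import *
est()
```

```text
t 13.45 TCP [0.5988 0.0955 0.0951] tongue [3.1 0.8 1.3] far [132.9   0.8   8.1] Xg 3.0 yaw -0.02 roll -0.01 F local [-3.1  0.5  0.6] tq [0.02 0.53 0.07] op 0.0158
```

Request:
apply_moves:
  deltas:
    - {"dp":[0.019,-0.0133,-0.066],"rotation":[0.107,0.154,0]}
    - {"dp":[0,0,0],"rotation":[0,0,0]}

```text
clock: 13.7
eef_pos: [0.5991, 0.0951, 0.0927]
tool_rot: [88.4, 88.5, -36.4]
ft_force: [-2.0, 2.4, -1.7]
opening: 0.0157
```

Run:
```python
from h import *
est()
```

```text
t 13.7 TCP [0.5991 0.0951 0.0927] tongue [2.6 0.6 0.6] far [132.6   0.6   3.9] Xg 1.46 yaw -0.01 roll -0.04 F local [-3.   0.8 -1.7] tq [0.05 0.66 0.07] op 0.0157
```

Request:
apply_moves:
  deltas:
    - {"dp":[0.019,-0.0133,-0.066],"rotation":[0.107,0.154,0]}
    - {"dp":[0,0,0],"rotation":[0,0,0]}

```text
clock: 13.95
eef_pos: [0.5997, 0.0947, 0.0909]
tool_rot: [-43.7, 89.9, -168.6]
ft_force: [-2.1, 2.1, -3.9]
opening: 0.0162
```

Run:
```python
from h import *
est()
```

```text
t 13.95 TCP [0.5997 0.0947 0.0909] tongue [2.5 0.6 0.4] far [132.5   0.6   0.3] Xg -0.04 yaw -0.01 roll -0.04 F local [-2.9  0.5 -3.9] tq [0.04 0.7  0.01] op 0.0162
```

Request:
apply_moves:
  deltas:
    - {"dp":[0,0,-0.035],"rotation":[0.036,0.051,0]}
    - {"dp":[0,0,0],"rotation":[0,0,0]}

```text
clock: 14.2
eef_pos: [0.5999, 0.0947, 0.091]
tool_rot: [-88.1, 89.5, 147.1]
ft_force: [-5.7, -0.1, 5.2]
opening: 0.0156
```

Run:
```python
from h import *
est()
p,d=bot.capture("scene"); cv2.imwrite("pics/s6.png",cv2.resize(p[230:390,240:420],None,fx=4,fy=4,interpolation=cv2.INTER_CUBIC))
```

```text
t 14.2 TCP [0.5999 0.0947 0.091 ] tongue [2.5 0.7 1. ] far [132.4   0.7  -0. ] Xg -0.45 yaw 0.01 roll -0.02 F local [-4.6 -3.4  5.2] tq [-0.61  0.69  0.01] op 0.0156
```

View pics/s6.png

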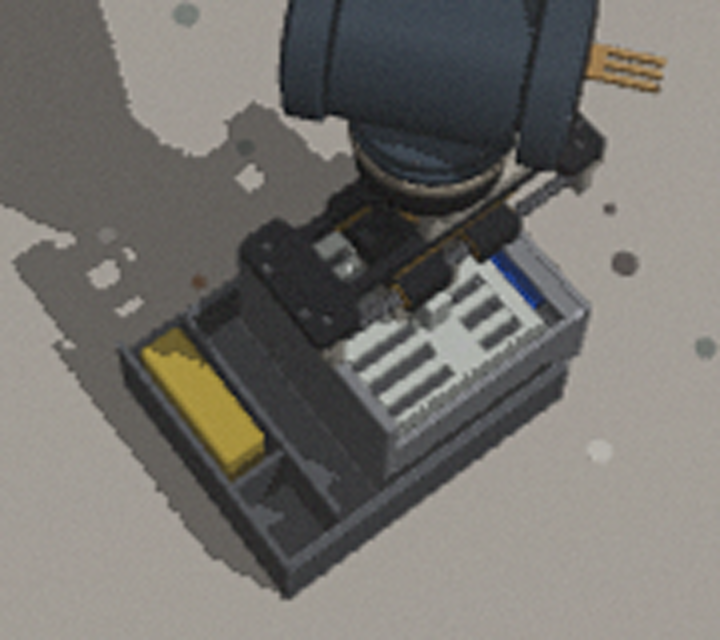

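Request:
apply_moves:
  deltas:
    - {"dp":[0,0,0],"rotation":[0,0,0]}
    - {"dp":[0,0,0],"rotation":[0,0,0]}
    - {"dp":[0,0,0.05],"rotation":[0,0,0]}
    - {"dp":[0,0,0.1],"rotation":[0,0,0]}
    - {"dp":[0,0,0.3],"rotation":[0,0,0]}
    - {"dp":[0,0,0.5],"rotation":[0,0,0]}
    - {"dp":[0,0,1],"rotation":[0,0,0]}
    - {"dp":[-0.3,-0.3,1],"rotation":[0,0,0]}
    - {"dp":[-0.6,-0.6,1],"rotation":[0,0,0]}
    - {"dp":[-1,-1,0.7],"rotation":[0,0,0]}
    - {"dp":[-1,-1,0],"rotation":[0,0,0]}
    - {"dp":[-1,-1,0],"rotation":[0,0,0]}
    - {"dp":[-1,-1,0],"rotation":[0,0,0]}
    - {"dp":[0,-1,0],"rotation":[0,0,0]}
    - {"dp":[0,-1,0],"rotation":[0,0,0]}
  jaw: 0.4

```text
clock: 16.12
eef_pos: [0.4527, -0.1132, 0.2311]
tool_rot: [-92.7, 89.6, 142.5]
ft_force: [0.3, -0.6, 0.4]
opening: 0.037
```

Run:
```python
from h import *
s=bot.read_state(); print(s['clock'],s['eef_pos'],s['ft_force'])
W=Ro.from_euler('z',PSI,degrees=True).as_matrix()
for n,q in (("scene",(240,230)),("top",(215,115))):
    p,d=bot.capture(n); cv2.imwrite(f"pics/{n}7full.png",p)
    cv2.imwrite(f"pics/{n}7.png",cv2.convertScaleAbs(cv2.resize(p[q[1]:q[1]+150,q[0]:q[0]+170],None,fx=4,fy=4,interpolation=cv2.INTER_CUBIC),alpha=1.3))
    L=(cloud(n,d).reshape(-1,3)-SEAT)@W*1000
    m=(L[:,0]>14)&(L[:,0]<125)&(abs(L[:,1])<57)&(L[:,2]>1)&(L[:,2]<14); Q=L[m]
    A=np.c_[Q[:,:2],np.ones(len(Q))]
    for _ in range(3):
        c=np.linalg.lstsq(A,Q[:,2],rcond=None)[0]; r=abs(Q[:,2]-A@c); k=r<2; A,Q=A[k],Q[k]
    print(n,len(Q),"slopes deg",np.degrees(c[:2]).round(2),"z at x=0,130",c[2].round(1),(c[2]+130*c[0]).round(1))
```

```text
16.125 [ 0.45266903 -0.11315548  0.23107408] [ 0.26782451 -0.63367482  0.35116975]
scene 975 slopes deg [0.14 0.12] z at x=0,130 4.7 5.0
top 1116 slopes deg [-0.16 -0.15] z at x=0,130 6.4 6.0
```

View pics/scene7.png

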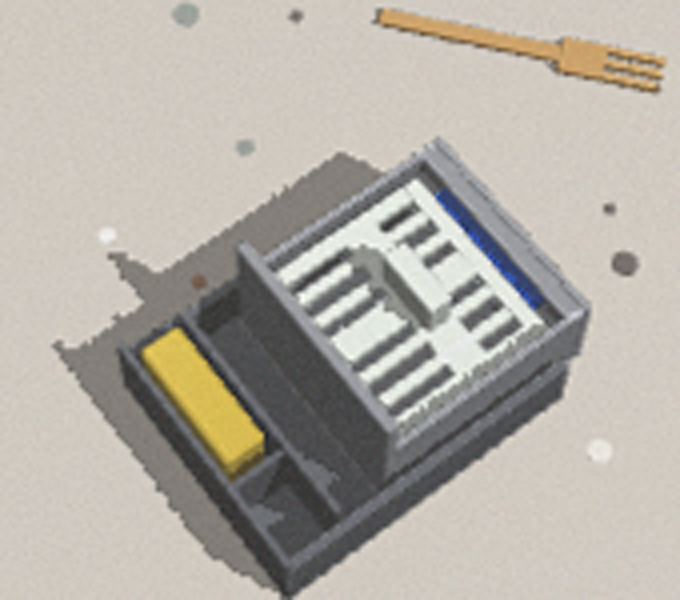

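View pics/top7.png

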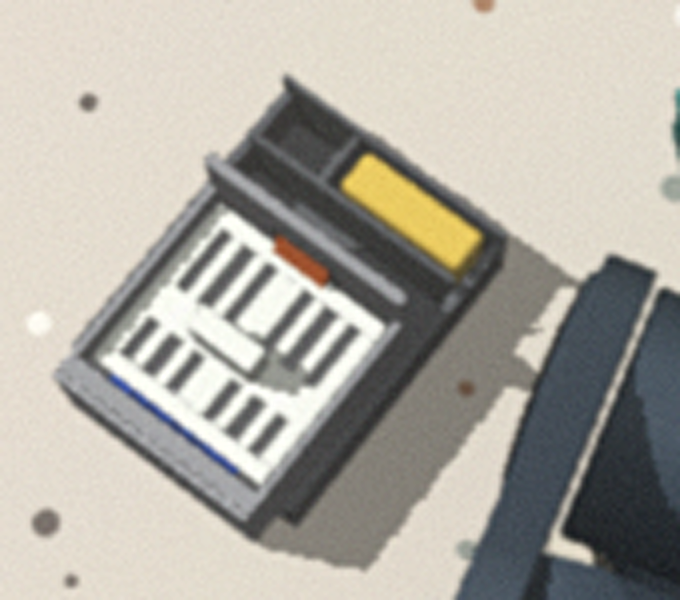

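Run:
```python
from workcell import bot
print(bot.finish_job())
```

```text
the job is handed in; nothing more can be done
None
```

The white drain grate is back in the caddy's tray and lies flat on its ledges, and I've handed the job in. I took the large white grate, tilted it 32° over the tray and slid its blue tongue under the lip. Then I swung it down past the clip in small steps, let go and moved the arm clear by about 16 s on the clock.

**Final checks:**
- **Flatness:** plane fits from both cameras put the grate's tilt at or under about 0.2°. The top camera has its upper face 6.0–6.4 mm above ledge height, which matches a 6 mm plate resting on the ledges.
- **Front and rear:** in the final pictures the tongue goes in under the lip and the orange clip overlaps the far edge. I took the click from that overlap; the force readings gave no distinct snap.
- **Force:** net force at the wrist stayed below about 10 N in every reading I took. The force between grate and caddy was not measured directly.
- **Bystanders:** I kept the arm's path well clear of them but did not measure their positions again afterwards.

**Disagreement:** the scene camera put the grate 1.0–1.7 mm lower than the top camera. It showed the same 1.4 mm offset on the bare counter, so I put this down to calibration.

One move call was refused for missing rotation fields; the arm did not move, and I resent it.

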